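# Level the table cooker with a spirit level and hold its foot

### The job

Lay the spirit level on top of the cooker's pan support, in the middle and running left to right across the bars; set it down, do not drop it, and let go of it. Then turn the adjuster of the cooker's right foot until the bubble stands in the middle between the two lines. The foot's lock ring is slack and the foot winds itself down again when let go, so finish still gripping the adjuster with the bubble centred, and leave the other things on the table where they are.

Things in the scene. Friction and masses are not known exactly. Their poses are not given: they have to be found in the camera images.
- spirit_level: torpedo spirit level: aluminium bar with black end caps, 230 mm long (its x), 24 mm wide (y), 40 mm tall (z), about 0.23 kg, lying on its base; origin at the centre of its underside. In a window in its top, in the middle, a clear vial along x with a pale bubble and two black lines 27 mm apart (inside). Grip it across its width, also at the middle: the vial is recessed
- bubble (a joint): displacement of the bubble from the middle of the vial along the level's own +x, m, at most 0.031. The bubble, 19 mm long, runs to the higher end: 0.8 m per radian of slope, so about 22 mm per radian of the adjuster when the level lies left to right on the cooker. It takes about 2 s to settle
- pan_support (a point): top of the cooker's pan support, in its middle, about 0.12 m above the table. x points to the cooker's back, along the wires; y to its left end, across them; z up. Four dark steel wires, 7 mm thick, 170 mm long, with their tops at this height, lie at y = -78, -34, 34 and 78 mm
- adjuster_grip (a point): grip point of the right foot's adjuster, 200 mm to the right of the pan support's middle: a black upright bar handle on a steel spindle, 52 mm long (x of this point), 14 mm wide (y), from 110 to 143 mm above the table; the point is on the spindle's axis (upright within 2 degrees), 135 mm above the table. Below it a 27 mm round boss. It turns with the handle and keeps its height
- adjuster (a joint): turn of the adjuster in rad: 0 at the start (lowest), grows clockwise seen from above, to 1.75 at most; each radian lifts the cooker's right end 9 mm (0.027 rad of slope). Level lies between 0.45 and 1.15, within one grasp. Turning it up takes about 0.15 N m; let go, it winds back to 0 in a few seconds
- gas_lighter: long gas lighter, 229 x 22 x 27 mm, bystander lying beside the level
- mug: white mug, 98 mm tall, bystander
- spice_jar: spice jar, 46 x 108 mm, bystander
- bottle: small bottle, 190 mm tall, bystander
- bowl: bowl, 130 mm across, bystander
- kitchen_timer: wind-up timer, 70 mm across, 42 mm tall, bystander
- matchbox: matchbox, 36 x 53 x 15 mm, bystander
- cooker: white single-burner table cooker, 230 mm deep (x), 300 mm wide (y), on two feet at its left end and one at its right; at the start its right end (-y) is low by 0.7 to 1.8 degrees. Origin at table height between the left feet, 130 mm left (+y) of the middle of the pan support; the frame tilts with the cooker
- cereal_box: upright carton, 74 x 186 x 261 mm, bystander at the back

How it is judged:
By the outcome, as a careful person would: the job done as asked, in the order asked, and still so for the second after the job is handed in, while the arm keeps its last pose, push and grip.
It also fails if it takes over 53 s, if anything falls off the work surface, if the arm or the gripper's body presses on something with over 40 N, if the wrist force passes 120 N, or if a joint passes its speed limit or range.

### The arm

A 6-joint arm with a two-finger parallel gripper is mounted at the origin on a cart in front of the work surface, level with it; the furniture and walls round the work are solid. World frame = base frame: x ahead of the robot, y to its left, z up, the work surface at z = 0. Lengths are in mm, angles in rad, forces in N, time in s.
With the tool pointing down it reaches from about 375 to 975 mm from the base axis. Payload 3.8 kg.
Tool frame: the origin (TCP) lies at the very end of the fingers, on their centre line; the grasp point (between the pads) lies 19 mm behind it; z points along the fingers, y is the direction in which the jaws open and shut (so a half turn about z gives the same grasp; the last joint's range is limited). The gripper opens to 88 mm and grips with 3 to 60 N. Pads are 18 mm wide; open, the fingers measure 123 mm over their backs; the gripper's body (75 mm by 187 mm) begins 45 mm behind the grasp point.
Start: joints at [-1.367, 0.264, 1.604, -0, 1.274, -0.037], TCP at [160.969, -655.521, 238.706] pointing down, gripper open.
Joint ranges: [-2.63, 2.63], [-0.94, 2.18], [0.31, 2.57], [-1.31, 4.45], [0, 2.66], [-2.55, 2.55]. Speed limits (rad/s): [2.57, 2.57, 3.14, 3.14, 3.14, 3.14].

### API

Orientations are given as a unit quaternion [x, y, z, w].
In Python, from workcell import r, claw, inverse_kinematics, viewer, close_job gives the robot as it stands. Calls block until the motion is done:
- r.move_to(position, orientation): joint-space move of the TCP to a pose.
- r.move_straight(position, frame=None, max_speed=150, contact_N=None): straight line of the TCP; frame=None keeps the orientation; max_speed is the mean speed in mm/s. With contact_N (N) it stops when the force on the tool has changed by that much, and returns True; else False.
- r.set_joints(angles): joint-space move.
- claw.grip(opening): finger opening in mm; the grip force is fixed at half the most; returns when the fingers have stopped.
- r.sleep(seconds).
- inverse_kinematics(position, orientation): joint angles nearest the present ones, or None.
- viewer.snapshot(name): name is "scene" or "side" or "wrist"; returns (picture, depth): 480x640x3 uint8, red, green, blue; 480x640 float32, mm along the optical axis (not along the pixel's ray), 0 where there is no reading.
- viewer.calibration(name): a dict with "mtx" (3x3 intrinsics, pixels), "R" (3x3) and "t" (3): a world point X has camera coordinates R X + t. Camera axes: x right, y down, z forward; pixel columns grow to the right and rows downward; lengths in mm; the calibration is good to about 2 mm. A picture is of the moment at which its call begins: read the wrist's pose just before it. calibration takes no time and is no camera call; for the wrist camera it gives the pose at the moment of the call.
A pose or a line that the arm cannot do raises r.MotionError and nothing moves.
- close_job(): hands the job in, once; it reports no verdict.
Readings, each from a call of its own:
- r.current_t(): time.
- r.current_joints(): joint angles.
- r.current_joint_velocities(): joint speeds.
- r.current_effort(): joint torques, N m.
- r.current_tool_pos(): TCP position.
- r.current_tool_rot(): TCP orientation.
- r.current_contact_force(): force on the tool from outside, world axes, zero at the start.
- r.current_moment(): the same for the moment, N m.
- r.current_gripper_width(): finger opening in mm.
Only numpy, scipy, OpenCV 4.12 (cv2) and the standard library are available. Lean on these libraries where they do the work, as an engineer would, in place of code of your own. Each camera call takes 0.05 s, during which the arm holds its last target. There are 200 camera calls.

## Working session

There is one attempt and no reset: what is moved stays moved. The work goes in short steps, each a Python script; the robot and the scene stay as the last script left them, time stands still between calls to the robot, and variables do not carry over. Pictures are saved under pics/ and viewed, about 8 in all and at most 12, crops included, and the job is handed in when it is done.

```bash
mkdir -p pics; cat > h.py <<'E'
import numpy as np, cv2
from workcell import r, claw, inverse_kinematics, viewer, close_job
def snap(name,fn,crop=None,scale=1):
    c=viewer.calibration(name); im,d=viewer.snapshot(name)
    np.savez('pics/'+fn+'.npz',im=im,d=d,K=c['mtx'],R=c['R'],t=c['t'])
    v=im
    if crop: x0,y0,x1,y1=crop; v=im[y0:y1,x0:x1]
    if scale!=1: v=cv2.resize(v,None,fx=scale,fy=scale,interpolation=cv2.INTER_CUBIC)
    cv2.imwrite('pics/'+fn+'.png',v[:,:,::-1])
def load(fn):
    return np.load('pics/'+fn+'.npz')
def px(z,u,v,h=None,w=2):
    K,R,t=z['K'],z['R'],np.ravel(z['t'])
    ray=np.linalg.inv(K)@[u,v,1.]
    o=-R.T@t; dr=R.T@ray
    if h is None:
        p=z['d'][int(v)-w:int(v)+w+1,int(u)-w:int(u)+w+1]; s=np.median(p[p>0])
    else: s=(h-o[2])/dr[2]
    return o+s*dr
E
python3 - <<'E'
from h import *
snap('scene','scene0'); snap('side','side0'); 
print(r.current_t())
E
```

```text
0.1
```

View pics/scene0.png

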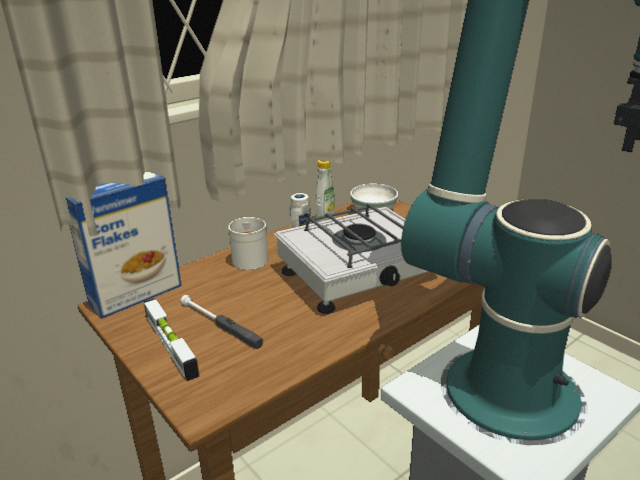

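View pics/side0.png

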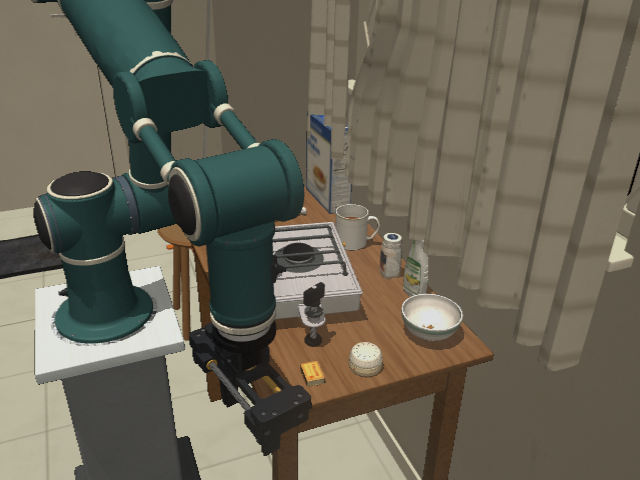

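The scene view shows the level at about (153,305)-(192,372), with the lighter beside it and the cooker in the middle. The side view shows the adjuster handle at about (315,293). I'll enlarge these areas.

```bash
python3 - <<'E'
from h import *
a=load('scene0')['im'][295:385,130:270]; b=load('scene0')['im'][200:310,270:410]; c=load('side0')['im'][215:350,265:365]
rs=lambda i,s:cv2.resize(i,None,fx=s,fy=s,interpolation=cv2.INTER_CUBIC)
out=np.zeros((600,800,3),np.uint8)
A=rs(a,3);B=rs(b,3);C=rs(c,3.75)
out[:270,:420]=A; out[270:600,:420]=B; out[:C.shape[0],425:800]=C[:, :375]
cv2.imwrite('pics/comp.png',out[:,:,::-1])
E
```

```text
(no output)
```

View pics/comp.png

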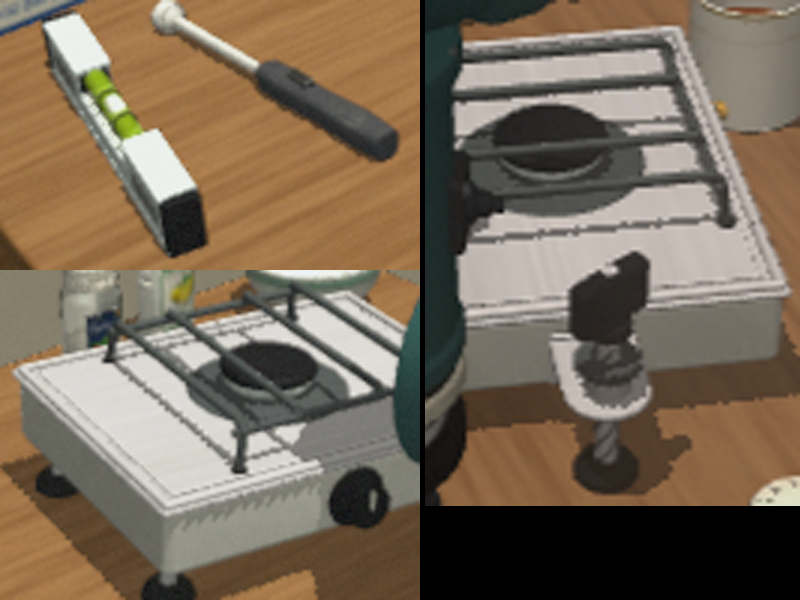

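The crops show the level's top far corners at about (45,17)/(78,12) and near corners at (160,194)/(200,187). The left wire runs (240,428)->(112,325), and the second (303,405)->(172,312). In the side view, the wires' back ends are at about (665,42), (672,78), (705,138) and (720,180), and the handle top runs from about (575,290) to (645,258).

```bash
python3 - <<'E'
from h import *
np.set_printoptions(precision=1,suppress=True)
s=load('scene0'); d=load('side0')
A=lambda x,y:(130+x/3,295+y/3); B=lambda x,y:(270+x/3,200+(y-270)/3); C=lambda x,y:(265+(x-425)/3.75,215+y/3.75)
for n,p in dict(fl=(45,17),fr=(78,12),nl=(160,194),nr=(200,187)).items(): print(n,px(s,*A(*p),40), px(s,*A(*p),None,1))
print('vial',px(s,*A(113,103),34))
for n,p in dict(w1f=(240,426),w1b=(112,324),w2f=(303,404),w2b=(172,312)).items(): print(n,px(s,*B(*p),120),px(s,*B(*p),None,1))
for n,p in dict(b1=(665,42),b2=(672,78),b3=(705,138),b4=(720,180)).items(): print(n,px(d,*C(*p),120),px(d,*C(*p),None,1))
for n,p in dict(h1=(578,290),h2=(643,258),hc=(610,272)).items(): print(n,px(d,*C(*p),143),px(d,*C(*p),None,1))
E
```

```text
fl [600.6 373.2  40. ] [660.8 352.6  -0.1]
fr [591.4 353.7  40. ] [651.5 331.8  -0.4]
nl [385.6 400.9  40. ] [386.6 400.5  39.2]
nr [375.9 380.3  40. ] [419.2 361.5   2.5]
vial [490.8 379.   34. ]
w1f [369.7  27.6 120. ] [368.3  28.8 121. ]
w1b [548.   -5.8 120. ] [548.7  -6.3 119.6]
w2f [363.7 -24.9 120. ] [403.3 -64.4  89.5]
w2b [533.7 -52.5 120. ] [527.6 -47.4 123.8]
b1 [550.2  -1.2 120. ] [547.7  -7.  123.5]
b2 [536.2 -46.5 120. ] [533.6 -52.3 123.7]
b3 [ 526.5 -121.2  120. ] [ 530.5 -112.7  114.3]
b4 [ 515.8 -168.2  120. ] [ 518.3 -162.9  116.3]
h1 [ 385.2 -274.6  143. ] [ 385.8 -272.9  141.7]
h2 [ 429.  -258.8  143. ] [ 461.3 -182.6   86.4]
hc [ 407.3 -264.9  143. ] [ 407.8 -263.6  142. ]
```

Level centre is about (488,377) with yaw −7.2°. Pan support is about (446,−68) with yaw about −10.9°. Adjuster is about (408,−264). These agree with the given sizes (78/200 mm offsets). I'll check IK options and go above the level.

```bash
cat >> h.py <<'E'
from scipy.spatial.transform import Rotation as Ro
def down(deg,tilt=None):
    R=Ro.from_euler('z',deg,degrees=True)*Ro.from_euler('x',180,degrees=True)
    if tilt is not None: R=Ro.from_rotvec(tilt)*R
    return R.as_quat()
np.set_printoptions(precision=2,suppress=True)
E
python3 - <<'E'
from h import *
print(r.current_tool_rot(), Ro.from_quat(r.current_tool_rot()).as_matrix())
s=load('scene0')
for u,v in [(100,312),(180,290),(72,265)]: print('box',px(s,u,v,0))
for y in (-7.2,172.8): print(y,inverse_kinematics([488,377,130],down(y)))
for y in (79.1,-100.9): print(y,inverse_kinematics([446,-68,200],down(y)))
for y in (20,-20,-60,-160,160,120): print(y,inverse_kinematics([408,-264,116],down(y)))
claw.grip(55)
r.move_to([488,377,130],down(-7.2))
snap('wrist','w1'); print(r.current_t(),r.current_joints(),viewer.calibration('wrist'))
E
```

```text
[ 0.99  0.12 -0.   -0.  ] [[ 0.97  0.24 -0.  ]
 [ 0.24 -0.97  0.  ]
 [ 0.   -0.   -1.  ]]
box [683.7 442.   -0. ]
box [648.66 276.17   0.  ]
box [919.59 420.03   0.  ]
-7.2 [ 0.62  0.24  1.84 -0.    1.06  2.31]
172.8 [ 0.62  0.24  1.84  0.    1.06 -0.83]
79.1 [-0.21 -0.14  2.11 -0.    1.18 -0.02]
-100.9 None
20 [-0.63  0.02  2.12 -0.    1.    0.6 ]
-20 [-0.63  0.02  2.12 -0.    1.    1.29]
-60 [-0.63  0.02  2.12 -0.    1.    1.99]
-160 [-0.63  0.02  2.12  0.    1.   -2.55]
160 [-0.63  0.02  2.12  0.    1.   -1.85]
120 [-0.63  0.02  2.12  0.    1.   -1.15]
4.575 [ 0.62  0.24  1.84 -0.    1.06  2.31] {'mtx': array([[343.67,   0.  , 327.85],
       [  0.  , 343.67, 246.58],
       [  0.  ,   0.  ,   1.  ]]), 'R': array([[-0.13, -0.99, -0.  ],
       [-0.94,  0.12,  0.31],
       [-0.31,  0.04, -0.95]]), 't': array([434.93, 406.76, 422.9 ])}
```

View pics/w1.png

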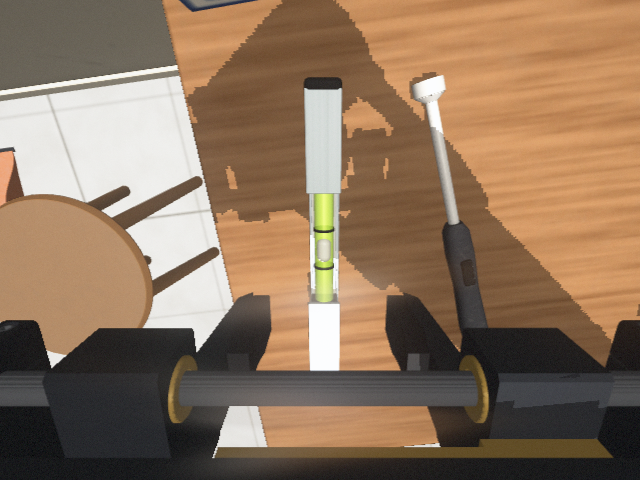

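The wrist view shows the level centred between the fingers: vial lines at (324,231) and (324,267), far cap edge at (305..341,88). The lighter body is to the right, at about x 443-485.

```bash
python3 - <<'E'
from h import *
z=load('w1')
f=px(z,323,85,40); m=px(z,324,249,32); n=px(z,324.5,300,40); print(f,m,n, 'halflen',np.linalg.norm((f-m)[:2]))
y=np.degrees(np.arctan2((f-n)[1],(f-n)[0])); print('yaw',y)
print('width',px(z,305,90,40)-px(z,341,90,40),'lighter',px(z,458,330,20),px(z,445,235,20))
d=(f-m)[:2]/np.linalg.norm((f-m)[:2]); c=f[:2]-115*d; print('c',c)
c=(c+m[:2])/2
r.move_to([c[0],c[1],60],down(y))
r.move_straight([c[0],c[1],5],max_speed=80,contact_N=15)
claw.grip(0); print('w',r.current_gripper_width(),r.current_tool_pos(),r.current_contact_force())
r.move_straight([c[0],c[1],120],max_speed=150)
snap('wrist','w2'); print(r.current_gripper_width(),r.current_contact_force(),r.current_t())
E
```

```text
[597.87 365.94  40.  ] [487.91 379.66  32.  ] [449.98 384.12  40.  ] halflen 110.80837170289176
yaw -7.008514785189871
width [ 2.83 22.43  0.  ] lighter [397.69 276.65  20.  ] [483.55 285.92  20.  ]
c [483.75 380.18]
w 23.555404005806654 [486.   380.06   5.36] [ 0.43 -0.03  1.5 ]
23.669994853609264 [-0.36  0.27 -2.73] 7.3417
```

Level gripped (23.6 mm). Next I go above the pan support and look at the wires.

```bash
python3 - <<'E'
from h import *
p=r.current_tool_pos(); r.move_straight([p[0],p[1],200],max_speed=250)
r.move_to([446,-68,240],down(79.1))
snap('wrist','w3'); snap('scene','s3');print(r.current_gripper_width(),r.current_contact_force(),r.current_t())
E
```

```text
23.532784121140597 [ 0.95 -0.08 -2.21] 9.9167
```

View pics/w3.png

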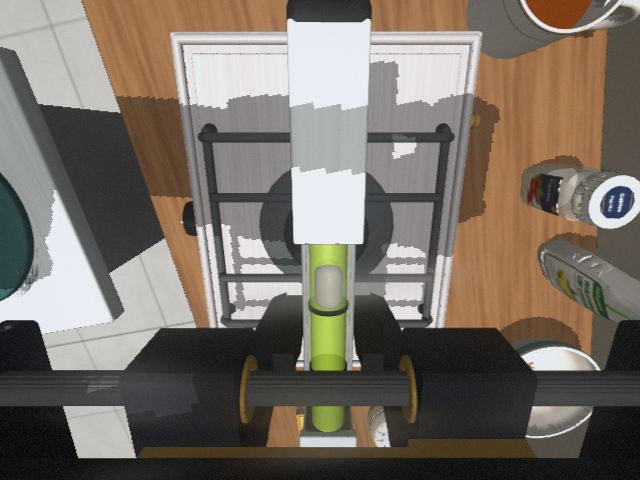

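The wrist view shows four wires at rows 136, 197, 279 and 324 between side bars at u≈208-222 and 444-428. I'll fit the tops by depth for centre, yaw and slope.

```bash
python3 - <<'E'
from h import *
z=load('w3'); K,R,t,d=z['K'],z['R'],np.ravel(z['t']),z['d']
v,u=np.mgrid[110:340,195:460]; dd=d[v,u]
P=(np.linalg.inv(K)@np.stack([u*dd,v*dd,dd]).reshape(3,-1)).T; P=(P-t)@R
m=(P[:,2]>108)&(P[:,2]<128)&(dd.ravel()>0); ur,vr=u.ravel(),v.ravel()
mm=m&(((ur>222)&(ur<282))|((ur>378)&(ur<430)))
for row in (136,197,279,324):
    k=mm&(abs(vr-row)<8); Q=P[k]
    if len(Q)<10: print(row,len(Q));continue
    a=np.polyfit(Q[:,0],Q[:,1],1); print(row,len(Q),'mean',Q.mean(0),'zmed',np.median(Q[:,2]),np.percentile(Q[:,2],[5,95]),'yaw',np.degrees(np.arctan(a[0])))
ca,sa=np.cos(np.radians(-10.8)),np.sin(np.radians(-10.8))
k=m; Q=P[k]; X=(Q[:,0]-446)*ca+(Q[:,1]+68)*sa; Y=-(Q[:,0]-446)*sa+(Q[:,1]+68)*ca
h=np.histogram(X,bins=np.arange(-110,110,4));print(list(zip(h[1],h[0])))
for lo,hi in((-95,-60),(-50,-20),(20,50),(60,95)):
    q=(Y>lo)&(Y<hi)&(abs(X)<78); print('Y',np.median(Y[q]),np.median(Q[q,2]),np.percentile(Q[q,2],80),q.sum())
A=np.c_[X,Y,np.ones(len(X))]; c,*_=np.linalg.lstsq(A,Q[:,2],rcond=None); print('slope deg',np.degrees(c[:2]),c[2])
E
```

```text
136 1195 mean [456.89  10.85 125.71] zmed 125.99107377097974 [123.29 127.34] yaw -10.828241072106808
197 989 mean [448.35 -31.82 124.62] zmed 124.70871350627107 [122.74 126.13] yaw -10.826597951051646
279 935 mean [435.98 -98.43 121.93] zmed 122.51247166664331 [116.   124.01] yaw -10.854060431648724
324 595 mean [ 423.98 -140.17  120.12] zmed 120.7721572967036 [115.86 122.4 ] yaw -10.83055490076698
[(np.int64(-110), np.int64(0)), (np.int64(-106), np.int64(0)), (np.int64(-102), np.int64(0)), (np.int64(-98), np.int64(89)), (np.int64(-94), np.int64(830)), (np.int64(-90), np.int64(860)), (np.int64(-86), np.int64(191)), (np.int64(-82), np.int64(179)), (np.int64(-78), np.int64(191)), (np.int64(-74), np.int64(183)), (np.int64(-70), np.int64(190)), (np.int64(-66), np.int64(184)), (np.int64(-62), np.int64(152)), (np.int64(-58), np.int64(146)), (np.int64(-54), np.int64(141)), (np.int64(-50), np.int64(144)), (np.int64(-46), np.int64(153)), (np.int64(-42), np.int64(147)), (np.int64(-38), np.int64(233)), (np.int64(-34), np.int64(352)), (np.int64(-30), np.int64(171)), (np.int64(-26), np.int64(86))
[... 561 characters left out ...]
64(146)), (np.int64(54), np.int64(147)), (np.int64(58), np.int64(166)), (np.int64(62), np.int64(183)), (np.int64(66), np.int64(187)), (np.int64(70), np.int64(179)), (np.int64(74), np.int64(185)), (np.int64(78), np.int64(182)), (np.int64(82), np.int64(980)), (np.int64(86), np.int64(747)), (np.int64(90), np.int64(29)), (np.int64(94), np.int64(0)), (np.int64(98), np.int64(0)), (np.int64(102), np.int64(0))]
Y -74.73568661121519 120.94031405594652 121.85505042823114 332
Y -31.00346519544236 122.57937435940504 123.30542767655426 1087
Y 36.08655143273208 124.69640510813451 125.48231412570325 1198
Y 79.5196732060821 125.97790047235381 126.7613601264541 1526
slope deg [-0.02  2.57] 119.69735153276885
```

Centre is about (444,−65), yaw −10.8°, tops at z≈124, slope about 1.7° with the right end low. I'll lay it down tilted to match.

```bash
python3 - <<'E'
from h import *
a=np.radians(-10.83); q=down(79.17,np.radians(1.65)*np.array([np.cos(a),np.sin(a),0]))
r.move_to([444,-65,150],q)
f0=r.current_contact_force()
print(r.move_straight([444,-65,133],max_speed=60,contact_N=6), r.current_tool_pos())
print(r.move_straight([444,-65,120],max_speed=12,contact_N=6), r.current_tool_pos(), r.current_contact_force()-f0, r.current_moment())
snap('wrist','w4',(180,0,480,340),1.7); snap('side','d4'); print(r.current_t())
E
```

```text
False [444.11 -64.98 133.17]
True [444.23 -65.1  129.85] [-0.86  0.04  7.14] [ 0.09  0.06 -0.04]
11.4083
```

```bash
python3 - <<'E'
from h import *
p=r.current_tool_pos(); r.move_straight([p[0],p[1],p[2]-0.7],max_speed=8,contact_N=8)
print(r.current_tool_pos(),r.current_contact_force())
claw.grip(50)
r.move_straight([444,-65,240],max_speed=150)
snap('wrist','w5'); snap('side','d5')
print(r.current_t())
# adjuster hover
for y in (40,30,20,10,0): print(y,inverse_kinematics([408,-264,118],down(y)))
z=load('w5')['im'];s=load('d5')['im'][215:350,265:365]
s=cv2.resize(s,None,fx=3.6,fy=3.6,interpolation=cv2.INTER_CUBIC)
w=z[0:360,160:500]
o=np.zeros((486,800,3),np.uint8); o[:486,:360]=s; o[:360,370:710]=w
cv2.imwrite('pics/c5.png',o[:,:,::-1])
E
```

```text
[444.31 -65.15 129.81] [-3.19  0.55  7.07]
13.3
40 [-0.63  0.02  2.12 -0.    1.    0.25]
30 [-0.63  0.02  2.12 -0.    1.    0.42]
20 [-0.63  0.02  2.12 -0.    1.    0.6 ]
10 [-0.63  0.02  2.12 -0.    1.    0.77]
0 [-0.63  0.02  2.12 -0.    1.    0.95]
```

View pics/c5.png

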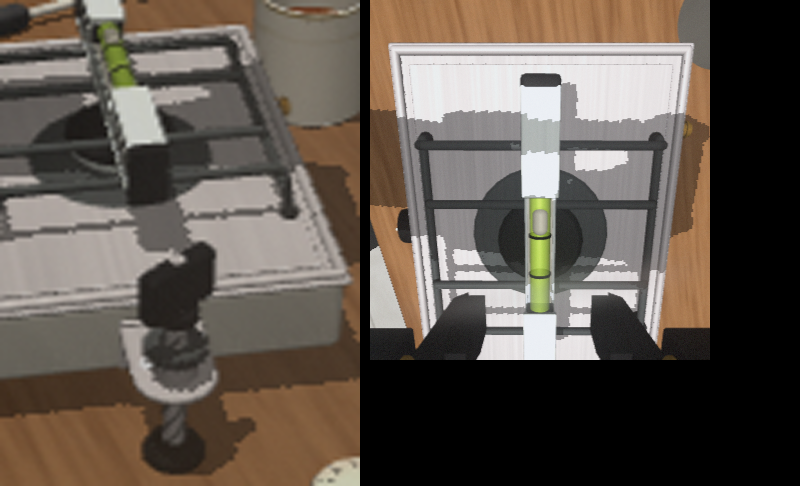

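The level lies across the wires, centred (wires at rows 204/285, vial lines at 236/275), with the bubble at the left (high) end. Next is the adjuster.

```bash
python3 - <<'E'
from h import *
r.move_to([408,-264,210],down(20))
snap('wrist','w6',(200,150,460,400),3); print(r.current_t())
z=load('w5'); m=px(z,160+540-370,256,156); print('vial mid',m)
E
```

```text
14.1833
vial mid [444.68 -63.38 156.  ]
```

View pics/w6.png

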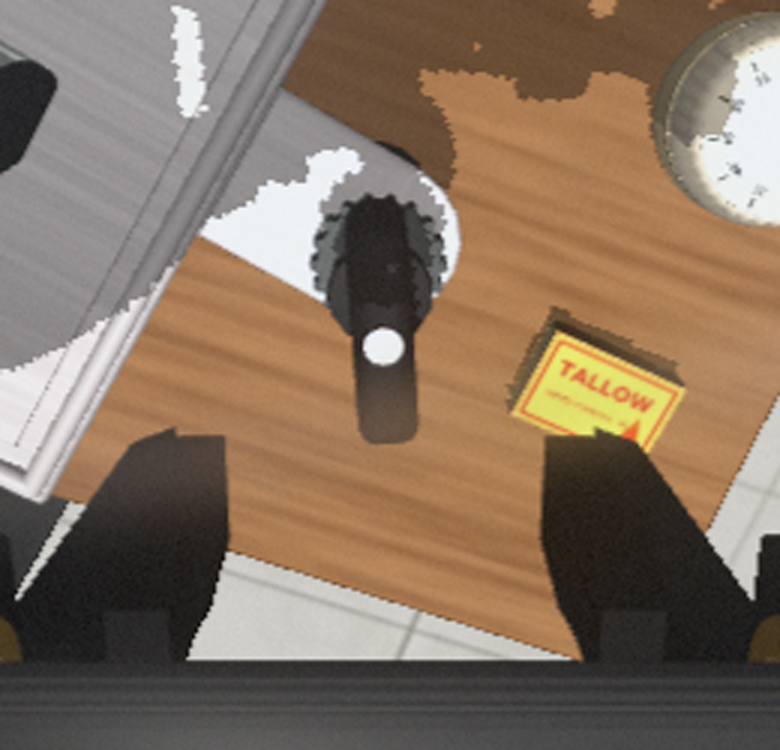

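The handle spans roughly (375,200) to (388,440) in the crop, nearly along tool x. A white dot sits at (383,347). I'll use the depth map to find the handle top.

```bash
python3 - <<'E'
from h import *
z=load('w6'); K,R,t,d=z['K'],z['R'],np.ravel(z['t']),z['d']
v,u=np.mgrid[200:310,290:360]; dd=d[v,u]
P=(np.linalg.inv(K)@np.stack([u*dd,v*dd,dd]).reshape(3,-1)).T; P=(P-t)@R
k=(dd.ravel()>0)&(P[:,2]>139)&(P[:,2]<152); Q=P[k]; print(k.sum(),np.median(Q[:,2]))
(c,wh,ang)=cv2.minAreaRect(Q[:,:2].astype(np.float32)); print('rect',c,wh,ang)
print('dot',px(z,200+383/3,150+347/3,143), 'dot depth',px(z,200+383/3,150+347/3,None,1))
b=(dd.ravel()>0)&(P[:,2]>85)&(P[:,2]<139); print(np.histogram(P[b,2],bins=range(85,140,5)))
k=(dd.ravel()>0)&(P[:,2]>112)&(P[:,2]<152); print('all',cv2.minAreaRect(P[k][:,:2].astype(np.float32)))
print(viewer.calibration('wrist')['R'].T@-viewer.calibration('wrist')['t'])
E
```

```text
1416 142.17226391105999
rect (406.7659912109375, -262.7650146484375) (51.687286376953125, 13.855552673339844) 23.41889762878418
dot [ 405.94 -263.65  143.  ] dot depth [ 406.24 -263.54  143.8 ]
(array([135,   0,   0,   8, 190,  99,  29,  35,  36,  40]), array([ 85,  90,  95, 100, 105, 110, 115, 120, 125, 130, 135]))
all ((406.90008544921875, -262.6710510253906), (52.03160858154297, 14.211003303527832), 23.94860076904297)
[ 483.94 -235.3   355.36]
```

Handle top rectangle is 51.7×13.9 mm, centred at (406.8,−262.8), yaw 23.5°, z≈142.5, so it matches. From w5 the bubble is about 24 mm off, which needs roughly 1.1 rad. I'll grip and turn to 1.0 rad first.

```bash
cat >> h.py <<'E'
C=np.array([406.8,-263,116.]); Y0=23.5
def turn(th): r.move_to(C,down(Y0-np.degrees(th)))
E
python3 - <<'E'
from h import *
claw.grip(45)
r.move_to(C+[0,0,40],down(Y0)); 
print(r.move_straight(C,max_speed=80,contact_N=12),r.current_tool_pos())
claw.grip(0); print('w',r.current_gripper_width(),r.current_contact_force(),r.current_moment())
for th in (.25,.5,.75,1.0):
    turn(th); print(th,r.current_t(),r.current_contact_force(),r.current_moment(),r.current_gripper_width())
r.sleep(2.5)
snap('wrist','w7'); snap('side','d7');snap('scene','s7')
a=load('d7')['im'][180:330,250:400];b=load('s7')['im'][190:300,290:430]
o=np.zeros((600,800,3),np.uint8)
o[:450,:450]=cv2.resize(a,None,fx=3,fy=3,interpolation=cv2.INTER_CUBIC)
o[:275,450:800]=cv2.resize(b,None,fx=2.5,fy=2.5,interpolation=cv2.INTER_CUBIC)
w=cv2.resize(load('w7')['im'],(400,300)); o[300:600,400:800]=w
cv2.imwrite('pics/c7.png',o[:,:,::-1]); print(r.current_t())
E
```

```text
False [ 406.93 -263.1   116.1 ]
w 13.312589034139545 [0.15 1.09 2.49] [ 0.45  0.21 -0.01]
0.25 16.3833 [0.31 0.42 2.99] [0.51 0.27 0.13] 14.046442494686522
0.5 16.7333 [-0.41  1.25  4.87] [0.62 0.32 0.07] 13.722907395064171
0.75 17.0833 [-0.93  1.24  5.37] [0.63 0.3  0.07] 13.923287624531955
1.0 17.4333 [-2.23  0.96  5.55] [0.6  0.23 0.01] 13.88767963415567
20.0833
```

View pics/c7.png

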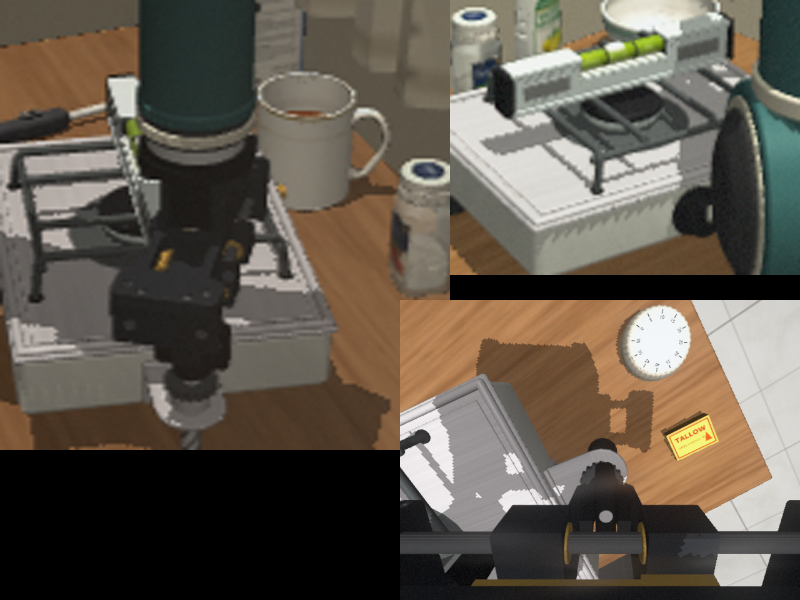

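The scene camera sees the vial (crop (580,65)-(665,38)). I'll enlarge it strongly.

```bash
python3 - <<'E'
from h import *
im=load('s7')['im'][198:224,332:388]
cv2.imwrite('pics/v7.png',cv2.resize(im,None,fx=14,fy=14,interpolation=cv2.INTER_CUBIC)[:,:,::-1])
E
```

```text
(no output)
```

View pics/v7.png

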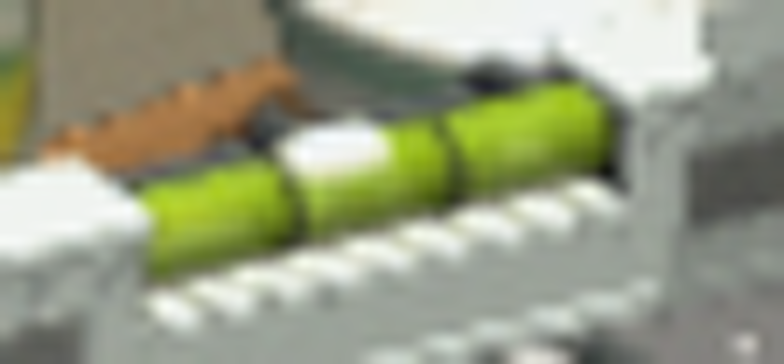

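The vial lines are at about x=284 and 444 at bubble height. The bubble spans 285-388 (centre about 336), so it is about 4.7 mm to the left (high) and needs about +0.2 rad.

```bash
python3 - <<'E'
from h import *
turn(1.1); turn(1.19); r.sleep(3.2)
print(r.current_t(),r.current_gripper_width(),r.current_contact_force(),r.current_moment(),r.current_tool_rot(),down(Y0-np.degrees(1.19)))
snap('scene','s8')
im=load('s8')['im'][198:224,332:388]
cv2.imwrite('pics/v8.png',cv2.resize(im,None,fx=14,fy=14,interpolation=cv2.INTER_CUBIC)[:,:,::-1])
E
```

```text
23.7833 13.508780255562035 [-1.67  0.41  5.15] [0.59 0.24 0.07] [ 0.93 -0.38  0.    0.  ] [ 0.92 -0.38 -0.    0.  ]
```

View pics/v8.png

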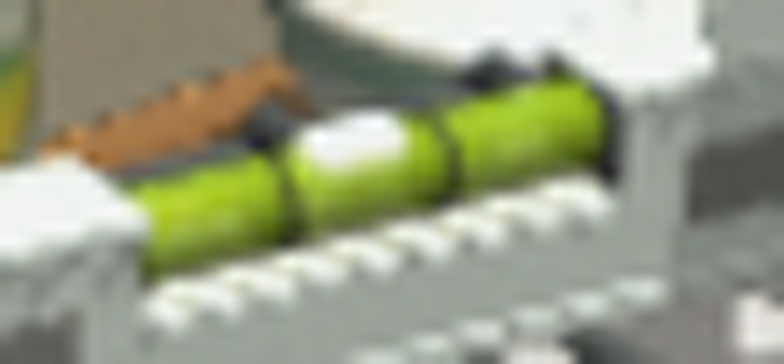

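The bubble now spans about 302-405 (centre 353), with the lines at about 275-282 and 441. That is 0.5-1.4 mm left of the middle. I'll take a subpixel profile along the vial axis.

```bash
cat > prof.py <<'E'
from h import *
def prof(fn,pr=True):
    z=load(fn); im=z['im'].astype(float)
    # level x axis in image: project 3D points along the vial (rot cooker yaw) through vial top
    K,R,t=z['K'],z['R'],np.ravel(z['t'])
    a=np.radians(79.17); ax=np.array([np.cos(a),np.sin(a),0]); side=np.array([np.sin(a),-np.cos(a),0])
    def pj(P): c=R@P+t; p=K@c; return p[:2]/p[2]
    s=np.arange(-32,32.1,0.5); out={}
    u0=np.array([332+353/14,198+142/14]) # bubble centre pixel in v8
    c0=px(z,*u0,158.)
    for off in (-3,0,3):
        pts=np.array([pj(c0+ax*k+np.array([0,0,off])) for k in s]).astype(np.float32)-0.5
        v=cv2.remap(im.astype(np.float32),pts[:,:1].copy(),pts[:,1:].copy(),cv2.INTER_LINEAR)[:,0]
        g=v.mean(1); b=v[:,2]
        w=np.clip(b-90,0,None)*(abs(s)<14); bub=(w*s).sum()/max(w.sum(),1)
        d=lambda lo,hi:(lambda m,:(lambda x:(x*s[m]).sum()/x.sum())(np.clip(np.percentile(g[m],60)-g[m],0,None)**2))((s>lo)&(s<hi))
        out[off]=(bub,d(-19,-8),d(8,19)); 
        print(fn,off,'bubble %.1f lines %.1f %.1f'%out[off],'off %.2f'%(bub-(out[off][1]+out[off][2])/2))
        if pr: print(list(zip(s[::4],g[::4].astype(int),b[::4].astype(int))))
if __name__=='__main__':
    import sys
    prof('s7',False); prof('s8')
E
python3 prof.py
```

```text
s7 -3 bubble 1.7 lines -16.3 13.4 off 3.10
s7 0 bubble 3.5 lines -15.2 15.9 off 3.19
s7 3 bubble 4.8 lines -15.2 16.6 off 4.11
s8 -3 bubble -1.7 lines -16.2 12.7 off -0.03
[(np.float64(-32.0), np.int64(138), np.int64(51)), (np.float64(-30.0), np.int64(140), np.int64(51)), (np.float64(-28.0), np.int64(141), np.int64(51)), (np.float64(-26.0), np.int64(138), np.int64(48)), (np.float64(-24.0), np.int64(135), np.int64(44)), (np.float64(-22.0), np.int64(133), np.int64(44)), (np.float64(-20.0), np.int64(127), np.int64(48)), (np.float64(-18.0), np.int64(112), np.int64(50)), (np.float64(-16.0), np.int64(98), np.int64(47)), (np.float64(-14.0), np.int64(115), np.int64(39)), (np.float64(-12.0), np.int64(134), np.int64(58)), (np.float64(-10.0), np.int64(169), np.int64(117)), (np.float64(-8.0), np.int64(208), np.int64(186)), (np.float64(-6.0), np.int64(215), np.int64(195)), (np.float64(-4.0), np.int64(212), np.int64(188)), (np.float64(-2.0), np.int64(212), np.int64(188)), (np.float64(0.0), np.int64(215), np.int64(194)), (np.float64(2.0), np.int64(217), np.int64(202)), (np.float64(4.0), np.int64(20
[... 3344 characters left out ...]
13), np.int64(213)), (np.float64(6.0), np.int64(230), np.int64(229)), (np.float64(8.0), np.int64(201), np.int64(195)), (np.float64(10.0), np.int64(155), np.int64(139)), (np.float64(12.0), np.int64(98), np.int64(79)), (np.float64(14.0), np.int64(67), np.int64(54)), (np.float64(16.0), np.int64(51), np.int64(45)), (np.float64(18.0), np.int64(69), np.int64(57)), (np.float64(20.0), np.int64(93), np.int64(75)), (np.float64(22.0), np.int64(98), np.int64(80)), (np.float64(24.0), np.int64(99), np.int64(84)), (np.float64(26.0), np.int64(100), np.int64(85)), (np.float64(28.0), np.int64(103), np.int64(83)), (np.float64(30.0), np.int64(105), np.int64(83)), (np.float64(32.0), np.int64(103), np.int64(82))]
```

The profile puts the bubble within about 0.3 mm of the middle. I'll check that it holds, then hand in.

```bash
python3 - <<'E'
from prof import *
r.sleep(2); snap('scene','s9'); prof('s9',False); print(r.current_t(),r.current_gripper_width(),r.current_moment())
close_job()
E
```

```text
s9 -3 bubble -1.9 lines -16.3 12.6 off -0.03
s9 0 bubble -0.4 lines -14.7 14.3 off -0.19
s9 3 bubble 0.9 lines -12.9 16.1 off -0.68
25.8833 13.876316901499157 [0.6  0.27 0.07]
the job is handed in; nothing more can be done
```

The job is handed in: the level lies on the pan support and the bubble is centred, with the gripper still holding the adjuster.

- **Level:** I set it down on first contact (about 7 N), tilted to match the cooker, and let go. The middle of the vial measured about 2 mm from the middle of the pan support, running left to right across the bars.
- **Adjuster:** I turned the right foot about 1.19 rad. That is slightly over the stated 0.45–1.15 rad range, probably from a little give in the grip; I have no direct reading of the adjuster's own angle.
- **Bubble:** The last check read 0.0–0.7 mm off the middle, little changed from the picture 2 s before. Reading the earlier picture by eye gave 0.5–1.4 mm to the left; either way the bubble is inside the two lines.
- **Other checks:** The job ended at 25.9 s with the grip steady at 13.9 mm. I touched none of the other things on the table, though I did not compare their final positions with where they began.

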